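Slide the mould tray over the step onto the warming plate

ROBOT

A 6-joint arm with a two-finger parallel gripper is mounted at the origin on the work surface. World frame = base frame: x ahead of the robot, y to its left, z up, the work surface at z = 0. Lengths are in mm, angles in rad, forces in N, time in s.
With the tool pointing down it reaches from about 300 to 775 mm from the base axis. Payload 14.6 kg.
Tool frame: the origin (TCP) lies midway between the tips of the shut fingers; the grasp point (between the pads) lies 19 mm behind it (pinch_z is the distance from the TCP to the grasp point, in mm); z points along the fingers, y is the direction in which the jaws open and shut (so a half turn about z gives the same grasp; the last joint's range is limited). The gripper opens to 94 mm and grips with 3 to 60 N. Pads are 16 mm wide; open, the fingers measure 119 mm over their backs; the gripper's body (75 mm by 177 mm) begins 78 mm behind the grasp point.
Start: joints at [1.126, 0.3, 1.521, -0, 1.321, -0.067], TCP at [202.879, 511.204, 205.446] pointing down, gripper open.
Joint ranges: [-3.03, 3.03], [-0.79, 2.21], [0.23, 2.52], [-1.04, 4.18], [0, 3.07], [-2.55, 2.55]. Speed limits (rad/s): [2.22, 2.22, 2.57, 3.14, 3.14, 3.14].

INTERFACE

Orientations are given as [roll, pitch, yaw] about the fixed x, y, z axes, in that order (R = Rz(yaw) Ry(pitch) Rx(roll)).
In Python, from cell import read_state, camera, sign_off, pinch_z gives the robot as it stands. The module is installed in compiled form; this text tells all that it offers.
- The arm moves only by the tool servo_tool, never from a script. Its argument "series" is a list of rows, each a list of 6 numbers: the shift along the tool's x, y, z in cm, then the turn, a rotation vector about the tool's x, y, z in rad. In form: [[tx, ty, tz, rx, ry, rz], ...]. A call has exactly 10 rows; each row is the pose to reach, as a shift and turn from the pose commanded when the call began, along the tool's axes at that moment; what a row does not reach only later rows make up. A row lasts 1/12 s, in which the tool goes at most 41.7 mm and 7.16 degrees, less where a joint would pass 70% of its speed; a pose out of reach is approached as far as the arm can. A call with a gripper value outside its range is refused whole. "gripper" is the finger opening in cm, from 0 to 9.4, set as the call begins (left out, the last holds). The fingers move at their own pace and stop on an object; "grip_force" is the grip in N (left out, the last holds). Time passes only in rows, so rows that repeat a pose let the fingers close, or fill a call up. It gives the time, the measured TCP pose, the force and the opening at its end, in the units of the state.
- read_state(): the state, without advancing time (a new reading comes with each control period).
- camera(name): name is "scene" or "top" or "wrist"; returns a dict with "pixels" (480x640x3 uint8, red, green, blue), "fx", "fy", "cx", "cy" (pixels), "k1" (the pictures are not rectified: a ray, as slopes to the right and down, at radius r is drawn at 1 + k1 r^2 times it, then the intrinsics apply), "pose" (4x4, takes a point from camera to world coordinates); the wrist camera has in their place "mount" (4x4, takes a point from camera to tool coordinates, whose origin is the TCP and whose axes are the flange's). Camera axes: x right, y down, z forward; pixel columns grow to the right and rows downward; lengths in mm; the calibration is good to about 2 mm. A picture is of the moment at which its call begins: read the wrist's pose just before it. There is no depth.
- sign_off(): hands the job in, once; it reports no verdict.
The state is a dict: "clock": time; "joints": joint angles; "qd": joint speeds; "effort": joint torques, N m; "eef_pos": TCP position; "eef_rot": TCP orientation; "wrist_force": force on the tool from outside, world axes, zero at the start; "moment": the same for the moment, N m; "finger_gap": finger opening in mm.
Only numpy, scipy, OpenCV 4.12 (cv2) and the standard library are available. Lean on these libraries where they do the work, as an engineer would, in place of code of your own. Each camera call takes 0.05 s, during which the arm holds its last target.

TASK

Slide the baking tray with its two moulds off the wooden board, up over the small step and wholly onto the warming plate, without lifting it, ramming the step or upsetting the moulds. Then press it straight home against the sprung stop, firmly but gently (about 10 N on the stop, on top of what the sliding takes, held for a second; never over 18 N), and let go so that it stays lying flat and square, still touching the stop. Leave everything else alone.

Things in the scene. Friction and masses are not known exactly. Their poses are not given: they have to be found in the camera images.
- board: Pale wooden board, fixed, 270 long (its x) x 260 wide (its y) x 18 mm thick; origin at the centre of its underside. Its +x points across the step towards the warming plate; its z is up. The tray starts on it.
- plate: White enamelled warming plate, fixed, 300 long (its x, parallel to the board's x) x 200 wide (its y); origin at the centre of its underside plane, its flat top 21 mm above the origin.
- step (a point): Middle of the warming plate's top edge that faces the board (150 mm from the plate's centre, on its top). An open gap of 4 to 12 mm parts it from the board, and the plate's top is 3 to 6 mm higher than the board's top: that is the step the tray must ride up.
- fence: Sprung stop at the far (+x) end of the warming plate: a fixed aluminium block carrying an upright steel stop bar, 150 mm wide (y), 4 to 30 mm above the plate, on two rods towards -x. Its x runs along the plate's; origin on the plate's top and centre line, 110 mm beyond the plate's centre. The relaxed bar's front face is at x = -25 to -65 mm: where it is clamped is NOT measured; feel for it.
- stop_block (a point): Middle of the block's front face, 18 mm above the plate and 10 mm beyond the origin of the sprung stop. The stop bar in front of it is sprung: pushed in +x it gives about 2.5 N per mm from zero, 12 mm at most, and comes back when let go. The bar itself is not tracked.
- tray: Small dark steel baking tray, loose, 0.3 to 0.55 kg, holding two moulds. 170 long (its x, +x = nose, towards the warming plate) x 130 wide (its y); origin on its underside at the centre of length and width. Floor 3 mm thick; side and rear walls 4 mm thick, 20 mm high. Rear wall's outer face flat and upright, at x = -85 mm.
- tray_nose (a point): Top middle of the tray's front lip, 85 mm ahead of the tray's origin, 21 mm above its underside. From x = +57 mm the floor slopes up 10 mm over 28 mm into an 11 mm upright lip, so a flat tray pushed slowly from behind rides up the step by itself; the push needed rises there.
- tray_grip (a point): Top middle of the grip bar on the tray's rear wall, 80 mm behind the tray's origin, 32 mm above its underside. The bar is 60 mm wide (tray y), 10 mm thick (tray x) and 14 mm high; it can be pinched from above or pushed from behind.
- mould_a: Tall aluminium baking mould, an open cup 48 mm across the rim and 58 mm high, 80 g, loose, standing in the tray; origin at the centre of its underside.
- mould_b: Second mould, the same, standing in the tray.
- cutter: Bystander: steel ring cutter, 44 mm across, 26 mm high, standing on the board beside the tray; origin at its underside.
- jar: Bystander: glass jar, 52 mm across, 75 mm high, on the table beside the warming plate; origin at its underside.
- bowl: Bystander: steel bowl, 150 mm across, 65 mm high; origin at its underside.
- spatula: Bystander: spatula 240 mm long, lying on the table; origin near its middle.
- mug: Bystander: white mug, 76 mm across, 85 mm high; origin at its underside.
- spice: Bystander: white bottle, 44 mm across, 100 mm high; origin at its underside.
Things that resemble listed ones, but are neither listed nor needed, are in the scene too. What is shaped like the mould_a but pink is not meant. Leave any pink look-alike of the tray alone.

How it is judged:
By the outcome, as a careful person would: the job done as asked, in the order asked, and still so for the second after the job is handed in, with the robot touching nothing.
It also fails if it takes over 64 s, if anything falls off the work surface, if the arm or the gripper's body presses on something with over 40 N, if the wrist force passes 120 N, or if a joint passes its speed limit or range.

## Working session

There is one attempt and no reset: what is moved stays moved. The work goes in short steps, Python scripts to look and compute and a tool call to move; the robot and the scene stay as the last step left them, time stands still between calls to the robot, and variables do not carry over. Pictures are saved under pics/ and viewed, and the job is handed in when it is done.

Besides the shell and the picture viewer there is one more tool, called after "Emit:" as name(argument=value, ...) on one line, values as JSON. servo_tool: Moves the arm, as the interface text tells. Its arguments: {"type":"object","properties":{"series":{"type":"array"},"gripper":{"type":"number"},"grip_force":{"type":"number"}},"required":["series"]}

```bash
mkdir -p pics; ls; python3 - <<'E'
from cell import *
import cv2
s=read_state();print({k:s[k] for k in('clock','eef_pos','eef_rot','wrist_force','finger_gap')},pinch_z)
for n in('scene','top'):
    c=camera(n);cv2.imwrite(f'pics/{n}0.png',c['pixels'][:,:,::-1]);print(n,c['fx'],c['fy'],c['cx'],c['cy'],c['k1']);print(c['pose'])
E
```

```text
pics
{'clock': 0.0, 'eef_pos': array([202.7614397 , 510.97549159, 204.87684468]), 'eef_rot': array([-3.14043100e+00, -1.17144323e-04,  2.76379403e+00]), 'wrist_force': array([-0.18249482, -0.35910366, -0.05564038]), 'finger_gap': 93.83466485218277} 18.8
scene 557.7430501542822 557.7430501542822 322.9322050609481 233.39608626490775 -0.00655069701074651
[[ 8.66852115e-02  5.50080298e-01 -8.30600590e-01  1.63672823e+03]
 [ 9.96168156e-01 -5.75729512e-02  6.58358564e-02 -3.76533993e+01]
 [-1.16051197e-02 -8.33124853e-01 -5.52963200e-01  8.37173969e+02]
 [ 0.00000000e+00  0.00000000e+00  0.00000000e+00  1.00000000e+00]]
top 452.26654407820126 452.26654407820126 312.2200233837024 238.01624130381117 -0.036443246741322856
[[-2.20724965e-02 -9.96390396e-01  8.19694016e-02  3.76669883e+02]
 [-9.99684312e-01  2.29809890e-02  1.01563297e-02  4.00097949e+01]
 [-1.20034073e-02 -8.17193492e-02 -9.96583095e-01  1.24858419e+03]
 [ 0.00000000e+00  0.00000000e+00  0.00000000e+00  1.00000000e+00]]
```

View pics/scene0.png

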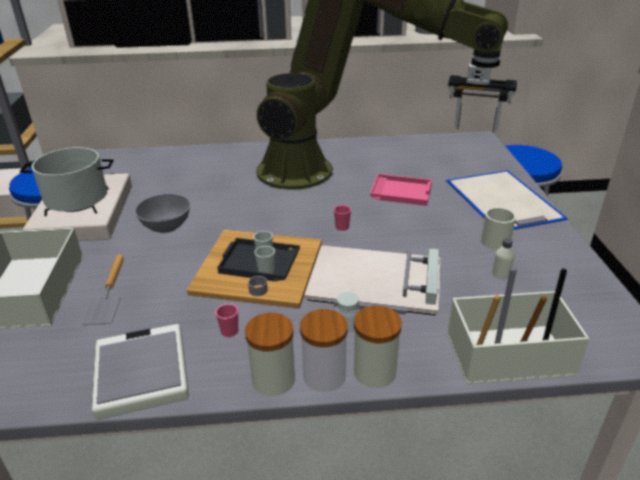

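View pics/top0.png

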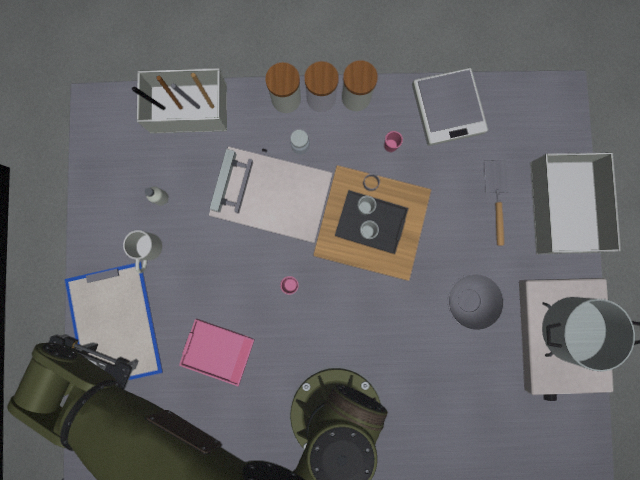

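The dark tray is at about (372,222) in the top view, on the board at (372,222). It holds two grey moulds at (367,205) and (369,230). The plate is at about (272,195), with the stop at its left end (235,185). The pink tray at (217,352) and the pink moulds at (393,141) and (290,285) are look-alikes. Next I'll enlarge this area and measure it.

```bash
cat > h.py <<'E'
from cell import *
import numpy as np, cv2
def ray(c,u,v,T=None):
    T=c['pose'] if T is None else T
    d=np.array([(u-c['cx'])/c['fx'],(v-c['cy'])/c['fy']]);p=d.copy()
    for _ in range(20): p=d/(1+c['k1']*(p@p))
    return T[:3,3],T[:3,:3]@np.array([p[0],p[1],1.])
def onz(c,u,v,z,T=None):
    o,d=ray(c,u,v,T);return o+d*(z-o[2])/d[2]
def proj(c,P,T=None):
    T=c['pose'] if T is None else T
    q=T[:3,:3].T@(np.asarray(P,float)-T[:3,3]);p=q[:2]/q[2];p=p*(1+c['k1']*(p@p))
    return np.array([c['cx']+c['fx']*p[0],c['cy']+c['fy']*p[1]])
def crop(c,x0,y0,x1,y1,k,fn):
    im=cv2.resize(c['pixels'][y0:y1,x0:x1,::-1],None,fx=k,fy=k,interpolation=cv2.INTER_CUBIC)
    cv2.imwrite(fn,im)
E
python3 - <<'E'
from h import *
c=camera('top');crop(c,200,140,440,290,3.3,'pics/topc.png')
hsv=cv2.cvtColor(c['pixels'],cv2.COLOR_RGB2HSV)
s=camera('scene');crop(s,180,220,460,320,2.8,'pics/scenec.png')
for p in[(270,190),(380,260),(390,225),(420,240),(230,190),(150,320),(300,250)]:print(p,hsv[p[1],p[0]],c['pixels'][p[1],p[0]])
E
```

```text
(270, 190) [  0  10 180] [180 173 173]
(380, 260) [ 17 113 158] [158 127  88]
(390, 225) [113  16  65] [61 62 65]
(420, 240) [120  21 121] [111 111 121]
(230, 190) [  0   9 180] [180 174 174]
(150, 320) [111 185 163] [ 45  82 163]
(300, 250) [114  21 121] [111 113 121]
```

View pics/topc.png

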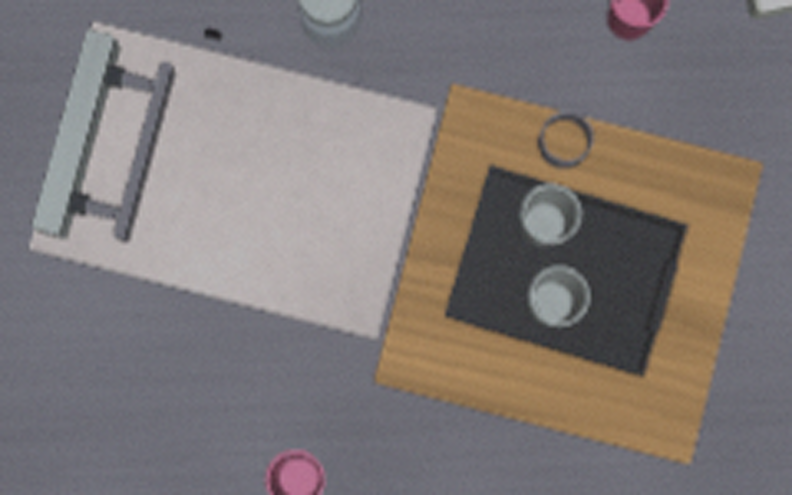

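View pics/scenec.png

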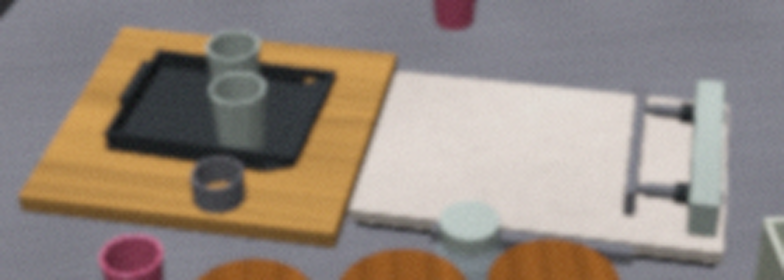

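The crops show the tray with its grip bar at the rear (right in the top view). The cutter is at crop (565,140), beside the tray. The stop bar's front is about crop (168,70) to (128,238).

```bash
python3 - <<'E'
from h import *
c=camera('top')
im=c['pixels'];hsv=cv2.cvtColor(im,cv2.COLOR_RGB2HSV);H,S,V=[hsv[...,i].astype(int) for i in range(3)]
def big(m,roi):
    x0,y0,x1,y1=roi;M=np.zeros(m.shape,np.uint8);M[y0:y1,x0:x1]=m[y0:y1,x0:x1]*255
    M=cv2.morphologyEx(M,cv2.MORPH_OPEN,np.ones((3,3)))
    k=max(cv2.findContours(M,cv2.RETR_EXTERNAL,cv2.CHAIN_APPROX_NONE)[0],key=cv2.contourArea);return k[:,0,:].astype(float)
def rect(k,z,name):
    P=np.array([onz(c,u,v,z)[:2] for u,v in k],np.float32)
    r=cv2.minAreaRect(P);b=cv2.boxPoints(r);print(name,'cen',np.round(r[0],1),'size',np.round(r[1],1),'ang',round(r[2],2));print(np.round(b,1).tolist());return b
rect(big((H>8)&(H<28)&(S>60),(300,150,440,290)),18,'board')
# fit each plate incl step height unknown
rect(big((S<25)&(V>150),(200,140,345,250)),23,'plate')
k=big((V<90),(320,170,420,270));
for z in(18,40):rect(k,z,'tray%d'%z)
M=np.zeros(V.shape,np.uint8)
# moulds rims in tray: bright-ish circles
m=((V>105)&(S<45)).astype(np.uint8)*255
x0,y0,x1,y1=345,190,395,245
z=np.zeros_like(m);z[y0:y1,x0:x1]=m[y0:y1,x0:x1]
for k in cv2.findContours(z,cv2.RETR_EXTERNAL,cv2.CHAIN_APPROX_NONE)[0]:
    if cv2.contourArea(k)>100:
        (u,v),r=cv2.minEnclosingCircle(k);print('mould',u,v,r,onz(c,u,v,79))
E
```

```text
board cen [ 518.2 -112.4] size [269.1 259.6] ang 74.11
[[356.5, -206.3000030517578], [606.2000122070312, -277.3999938964844], [679.9000244140625, -18.5], [430.20001220703125, 52.5]]
plate cen [602.1 164.9] size [298.4 198.6] ang 74.01
[[465.5, 48.900001525878906], [656.5, -5.800000190734863], [738.7000122070312, 281.0], [547.7000122070312, 335.70001220703125]]
tray18 cen [ 519.2 -110.4] size [172.2 132.1] ang 71.74
[[429.5, -171.39999389648438], [555.0, -212.8000030517578], [608.9000244140625, -49.29999923706055], [483.5, -7.900000095367432]]
tray40 cen [ 516.7 -107.7] size [169.1 129.7] ang 71.74
[[428.6000061035156, -167.6999969482422], [551.7999877929688, -208.3000030517578], [604.7999877929688, -47.70000076293945], [481.6000061035156, -7.099999904632568]]
mould 369.0368347167969 229.226318359375 9.28449821472168 [492.36204951 -96.08158356  79.        ]
mould 366.80767822265625 204.1923065185547 9.368471145629883 [558.10724661 -92.41939644  79.        ]
```

```bash
cat >> h.py <<'E'
PC=np.array([602.1,164.9]);A=np.deg2rad(74.05);E_=np.array([np.cos(A),np.sin(A)]);N_=np.array([-E_[1],E_[0]])
def pl(p): d=np.asarray(p)[:2]-PC;return np.round([d@E_,d@N_],1)
def wp(a,l): return PC+a*E_+l*N_
def Rr(r): 
    from scipy.spatial.transform import Rotation as Q
    return Q.from_euler('xyz',r).as_matrix()
def togo(xyz,yaw):
    from scipy.spatial.transform import Rotation as Q
    s=read_state();R=Rr(s['eef_rot']);G=Q.from_euler('xyz',[np.pi,0,yaw]).as_matrix()
    print('shift cm',np.round(R.T@(np.asarray(xyz)-s['eef_pos'])/10,2),'rot',np.round(Q.from_matrix(R.T@G).as_rotvec(),3))
def st():
    s=read_state();f=s['wrist_force'];print('t',round(s['clock'],2),'al,lat',pl(s['eef_pos']),'z',round(s['eef_pos'][2],1),'yaw-A mrad',round((s['eef_rot'][2]-A)*1e3,1),'F al,lat,z',np.round([f[:2]@E_,f[:2]@N_,f[2]],2),'M',np.round(s['moment'],2))
E
python3 - <<'E'
from h import *
c=camera('top')
for n,u,v,z in[('barA',252.7,160.6,53),('barB',239.7,212.7,53),('cutter',371.2,182.5,44),('jar',300,139,75),('bowl',476,302,40)]:
    P=onz(c,u,v,z);print(n,np.round(P,1),'plate',pl(P))
print('rear',pl([490.2,-188.6]),'tray',pl([516.8,-107.9]))
tgt=[*wp(-371-35,8),70];print(np.round(tgt,1));togo(tgt,A);togo([*wp(-406,8),205],A)
E
```

```text
barA [688.3 208.2  53. ] plate [ 65.3 -71. ]
barB [547.4 244.5  53. ] plate [61.5 74.5]
cutter [ 622.4 -110.2   44. ] plate [-258.9  -95.1]
jar [737.9  78.6  75. ] plate [ -45.7 -154.2]
bowl [ 295.7 -378.5   40. ] plate [-606.7  145.3]
rear [-370.6   10.5] tray [-285.7    7.1]
[ 482.8 -223.3   70. ]
shift cm [-53.12 -57.93  13.55] rot [-0.     0.     1.471]
shift cm [-5.312e+01 -5.793e+01  5.000e-02] rot [-0.     0.     1.471]
```

Emit:
servo_tool(series=[[-2.65, -2.9, 0, 0, 0, 0.074], [-5.3, -5.8, 0, 0, 0, 0.148], [-8.5, -9.3, 0, 0, 0, 0.24], [-11.8, -12.9, 0, 0, 0, 0.34], [-15.0, -16.4, 0, 0, 0, 0.45], [-18.2, -19.9, 0, 0, 0, 0.56], [-21.4, -23.4, 0, 0, 0, 0.67], [-24.7, -26.9, 0, 0, 0, 0.78], [-27.9, -30.4, 0, 0, 0, 0.89], [-31.1, -33.9, 0, 0, 0, 1.0]], gripper=9.4)

```text
clock: 1.13
eef_pos: [349.9, 124.5, 205.7]
eef_rot: [3.141, -0.0, 1.759]
wrist_force: [1.6, 0.1, -0.7]
finger_gap: 94.1
```

```bash
python3 - <<'E'
from h import *
st();togo([*wp(-406,8),205],A);togo([*wp(-406,8),80],A)
E
```

```text
t 1.13 al,lat [-108.2  231.4] z 205.7 yaw-A mrad 466.3 F al,lat,z [ 0.49 -1.51 -0.72] M [-0.11  0.02 -0.01]
shift cm [-36.64   6.57   0.08] rot [ 0.001 -0.     0.466]
shift cm [-36.65   6.56  12.58] rot [ 0.001 -0.     0.466]
```

Emit:
servo_tool(series=[[-3.7, 0.7, 0, 0, 0, 0.05], [-7.8, 1.4, 0, 0, 0, 0.1], [-11.8, 2.1, 0, 0, 0, 0.15], [-15.8, 2.8, 0, 0, 0, 0.2], [-19.8, 3.6, 0, 0, 0, 0.26], [-23.8, 4.3, 0, 0, 0, 0.31], [-27.8, 5.0, 0.0, 0, 0, 0.36], [-31.5, 5.7, 0, 0, 0, 0.41], [-34.5, 6.2, 0, 0, 0, 0.45], [-36.6, 6.6, 0, 0.001, 0, 0.466]])

```text
clock: 1.97
eef_pos: [485.0, -222.9, 205.1]
eef_rot: [-3.14, 0.0, 1.294]
wrist_force: [-0.3, 1.0, 0.5]
finger_gap: 94.0
```

```bash
python3 - <<'E'
from h import *
st();togo([*wp(-406,8),30],A)
s=read_state();c=camera('wrist');print(c['mount'].round(2),c['fx']);cv2.imwrite('pics/w1.png',c['pixels'][:,:,::-1])
c=camera('top');crop(c,280,130,480,280,4,'pics/t1.png')
E
```

```text
t 1.97 al,lat [-405.     6.1] z 205.1 yaw-A mrad 1.3 F al,lat,z [0.9  0.52 0.48] M [-0.06  0.05  0.03]
shift cm [-0.09 -0.17 17.51] rot [-0.001  0.     0.001]
[[   0.     -0.96   -0.26   77.23]
 [   1.      0.      0.     -0.37]
 [  -0.     -0.26    0.96 -179.01]
 [   0.      0.      0.      1.  ]] 331.48195541233406
```

View pics/w1.png

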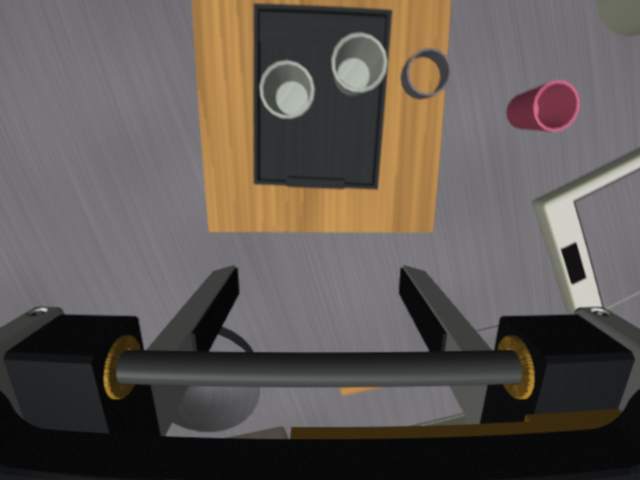

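View pics/t1.png

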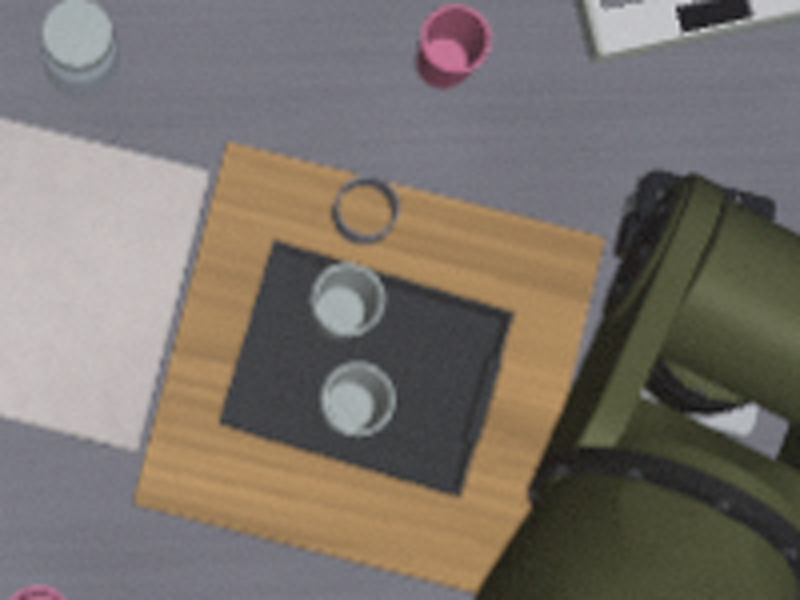

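The wrist view shows the tray's rear wall at row 186 (columns 255–378), centred between the fingertips (238 and 405). The board edge at row 232 is level, so the yaw is right. I'll descend behind the tray.

Emit:
servo_tool(series=[[0, -0.1, 2.5, 0, 0, 0], [0, -0.2, 5.5, 0, 0, 0], [0, -0.2, 8.5, 0, 0, 0], [0, -0.2, 11.5, 0, 0, 0], [0, -0.2, 14, 0, 0, 0], [0, -0.2, 16, 0, 0, 0], [0, -0.2, 17, 0, 0, 0], [0, -0.2, 17.5, 0, 0, 0], [0, -0.2, 17.5, 0, 0, 0], [0, -0.2, 17.5, 0, 0, 0]])

```text
clock: 2.9
eef_pos: [483.1, -219.7, 31.5]
eef_rot: [3.141, 0.001, 1.298]
wrist_force: [1.0, 0.2, 0.6]
finger_gap: 93.8
```

```bash
python3 - <<'E'
from h import *
st()
c=camera('scene');crop(c,160,200,360,320,4,'pics/s2.png')
c=camera('wrist');cv2.imwrite('pics/w2.png',c['pixels'][:,:,::-1])
E
```

```text
t 2.9 al,lat [-402.5    8.7] z 31.5 yaw-A mrad 5.6 F al,lat,z [ 0.47 -0.91  0.55] M [-0.09  0.09  0.01]
```

View pics/s2.png

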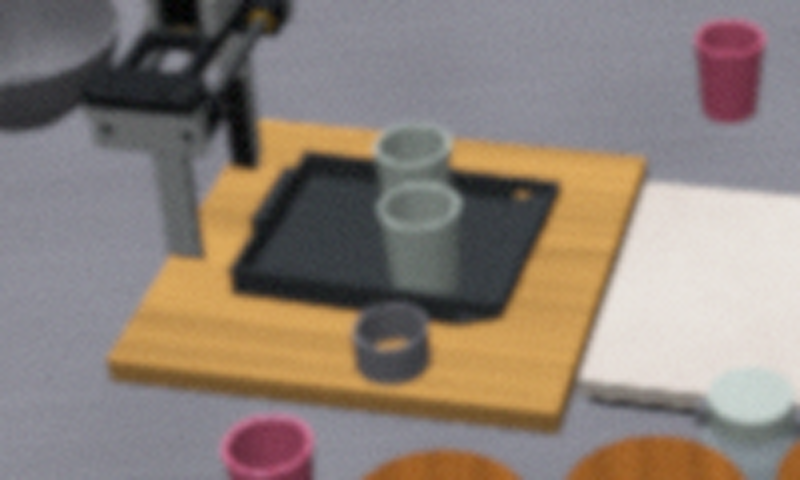

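View pics/w2.png

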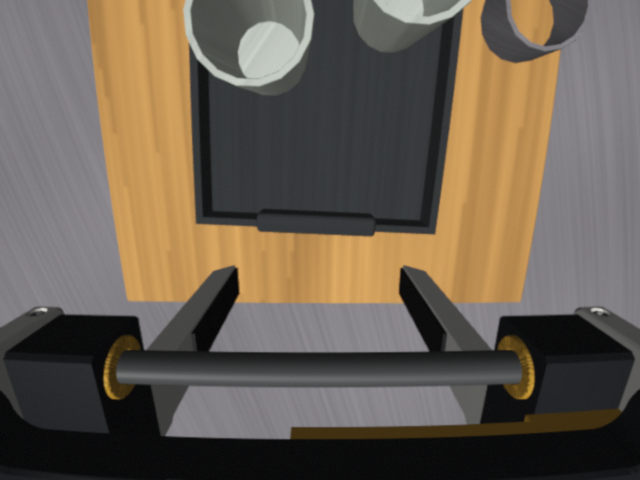

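The fingers are clear of the tray, behind it and centred on it. I'll advance slowly to make contact.

Emit:
servo_tool(series=[[0.3, 0, 0.05, 0, 0, 0], [0.6, 0, 0.1, 0, 0, 0], [0.9, 0, 0.1, 0, 0, 0], [1.2, 0, 0.1, 0, 0, 0], [1.5, 0, 0.1, 0, 0, 0], [1.7, 0, 0.1, 0, 0, 0], [1.9, 0, 0.1, 0, 0, 0], [2.1, 0, 0.1, 0, 0, 0], [2.3, 0, 0.1, 0, 0, 0], [2.5, 0, 0.1, 0, 0, 0]])

```text
clock: 3.83
eef_pos: [489.4, -195.6, 29.5]
eef_rot: [-3.141, 0.0, 1.298]
wrist_force: [1.4, -2.1, -0.1]
finger_gap: 93.8
```

```bash
python3 - <<'E'
from h import *
st()
c=camera('wrist');cv2.imwrite('pics/w3.png',c['pixels'][:,:,::-1]);st()
E
```

```text
t 3.83 al,lat [-377.6    9.3] z 29.5 yaw-A mrad 5.2 F al,lat,z [-1.65 -1.91 -0.11] M [-0.5  -0.02 -0.14]
t 3.88 al,lat [-377.3    9.3] z 29.5 yaw-A mrad 5.4 F al,lat,z [-0.44 -0.21 -0.09] M [-0.4  -0.06 -0.09]
```

View pics/w3.png

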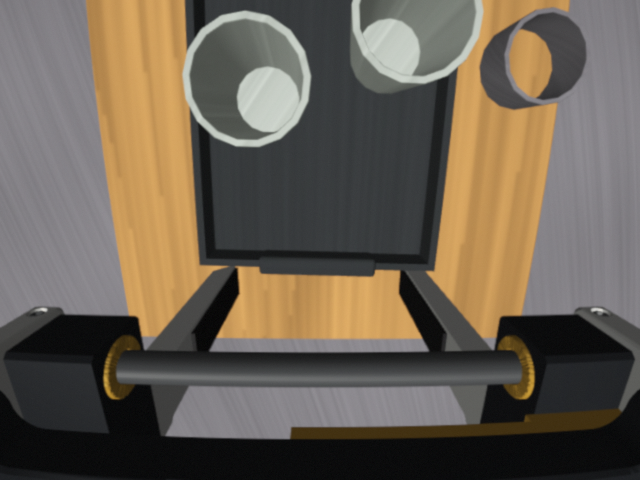

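Contact is made at the right-hand finger. I'll push on along the board, where the tray squares itself against both fingers.

Emit:
servo_tool(series=[[0.2, 0, 0, 0, 0, 0.004], [0.4, 0, 0, 0, 0, 0.004], [0.6, 0, 0, 0, 0, 0.004], [0.8, 0, 0, 0, 0, 0.004], [1.0, 0, 0, 0, 0, 0.004], [1.2, 0, 0, 0, 0, 0.004], [1.4, 0, 0, 0, 0, 0.004], [1.6, 0, 0, 0, 0, 0.004], [1.8, 0, 0, 0, 0, 0.004], [2.0, 0, 0, 0, 0, 0.004]])

```text
clock: 4.72
eef_pos: [494.8, -176.1, 29.5]
eef_rot: [-3.141, 0.0, 1.294]
wrist_force: [-0.6, -3.3, 0.2]
finger_gap: 94.0
```

```bash
python3 - <<'E'
from h import *
st()
c=camera('wrist');cv2.imwrite('pics/w4.png',c['pixels'][:,:,::-1])
E
```

```text
t 4.72 al,lat [-357.4    9.5] z 29.5 yaw-A mrad 1.4 F al,lat,z [-3.33 -0.38  0.17] M [-0.66  0.27  0.  ]
```

View pics/w4.png

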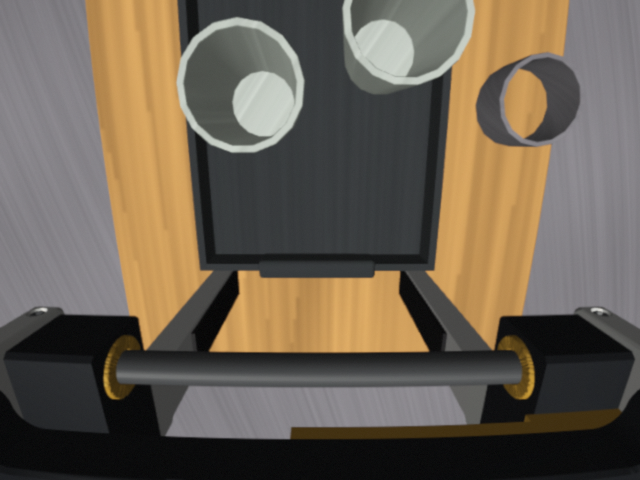

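The tray is now square on both fingers (its rear edge is level at row 270). The sliding force is about 3 N. Continuing to the step.

Emit:
servo_tool(series=[[0.2, 0, 0, 0, 0, 0.001], [0.4, 0, 0, 0, 0, 0.001], [0.6, 0, 0, 0, 0, 0.001], [0.8, 0, 0, 0, 0, 0.001], [1.0, 0, 0, 0, 0, 0.001], [1.2, 0, 0, 0, 0, 0.001], [1.4, 0, 0, 0, 0, 0.001], [1.6, 0, 0, 0, 0, 0.001], [1.8, 0, 0, 0, 0, 0.001], [2.0, 0, 0, 0, 0, 0.001]])

```text
clock: 5.6
eef_pos: [500.2, -156.9, 29.4]
eef_rot: [-3.141, 0.0, 1.293]
wrist_force: [-1.1, -3.1, 0.7]
finger_gap: 94.1
```

Emit:
servo_tool(series=[[0.15, 0, 0, 0, 0, 0], [0.3, 0, 0, 0, 0, 0], [0.45, 0, 0, 0, 0, 0], [0.6, 0, 0, 0, 0, 0], [0.75, 0, 0, 0, 0, 0], [0.9, 0, 0, 0, 0, 0], [1.05, 0, 0, 0, 0, 0], [1.2, 0, 0, 0, 0, 0], [1.35, 0, 0, 0, 0, 0], [1.5, 0, 0, 0, 0, 0]])

```text
clock: 6.43
eef_pos: [504.3, -142.5, 29.4]
eef_rot: [-3.141, 0.0, 1.293]
wrist_force: [-1.6, -3.6, 1.3]
finger_gap: 93.6
```

Emit:
servo_tool(series=[[0.15, 0, 0, 0, 0, 0], [0.3, 0, 0, 0, 0, 0], [0.45, 0, 0, 0, 0, 0], [0.6, 0, 0, 0, 0, 0], [0.75, 0, 0, 0, 0, 0], [0.9, 0, 0, 0, 0, 0], [1.05, 0, 0, 0, 0, 0], [1.2, 0, 0, 0, 0, 0], [1.35, 0, 0, 0, 0, 0], [1.5, 0, 0, 0, 0, 0]])

```text
clock: 7.27
eef_pos: [508.4, -128.3, 29.4]
eef_rot: [-3.141, 0.001, 1.293]
wrist_force: [-1.4, -4.9, 1.7]
finger_gap: 94.0
```

```bash
python3 - <<'E'
from h import *
st()
c=camera('scene');crop(c,160,200,460,320,2.6,'pics/s5.png')
E
```

```text
t 7.27 al,lat [-307.7    9.5] z 29.4 yaw-A mrad 0.3 F al,lat,z [-5.11  0.03  1.67] M [-1.12  0.34 -0.  ]
```

View pics/s5.png

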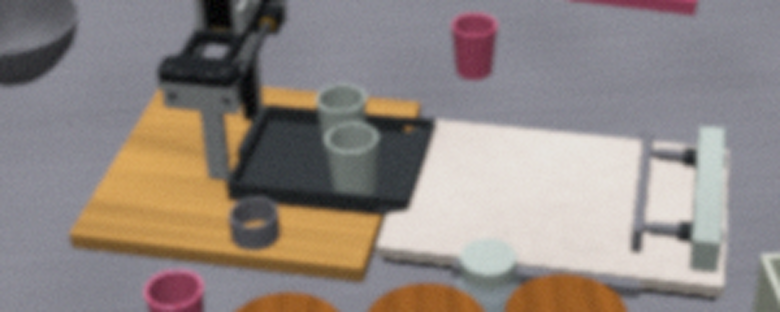

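The nose is over the step edge (crop ~(425,125) to (390,215)) and the moulds are standing. I'll climb slowly.

Emit:
servo_tool(series=[[0.1, 0, 0, 0, 0, 0], [0.2, 0, 0, 0, 0, 0], [0.3, 0, 0, 0, 0, 0], [0.4, 0, 0, 0, 0, 0], [0.5, 0, 0, 0, 0, 0], [0.6, 0, 0, 0, 0, 0], [0.7, 0, 0, 0, 0, 0], [0.8, 0, 0, 0, 0, 0], [0.9, 0, 0, 0, 0, 0], [1.0, 0, 0, 0, 0, 0]])

```text
clock: 8.15
eef_pos: [511.2, -118.5, 29.4]
eef_rot: [-3.141, 0.0, 1.293]
wrist_force: [-1.3, -2.3, 1.1]
finger_gap: 93.8
```

Emit:
servo_tool(series=[[0.1, 0, 0, 0, 0, 0], [0.2, 0, 0, 0, 0, 0], [0.3, 0, 0, 0, 0, 0], [0.4, 0, 0, 0, 0, 0], [0.5, 0, 0, 0, 0, 0], [0.6, 0, 0, 0, 0, 0], [0.7, 0, 0, 0, 0, 0], [0.8, 0, 0, 0, 0, 0], [0.9, 0, 0, 0, 0, 0], [1.0, 0, 0, 0, 0, 0]])

```text
clock: 8.98
eef_pos: [513.9, -108.9, 29.4]
eef_rot: [-3.141, 0.0, 1.293]
wrist_force: [-1.2, -3.4, 1.0]
finger_gap: 93.7
```

```bash
python3 - <<'E'
from h import *
st()
c=camera('scene');crop(c,200,200,400,320,4,'pics/s6.png')
c=camera('wrist');cv2.imwrite('pics/w6.png',c['pixels'][:,:,::-1])
E
```

```text
t 8.98 al,lat [-287.5    9.5] z 29.4 yaw-A mrad 0.4 F al,lat,z [-3.64  0.24  0.96] M [-0.66  0.26 -0.05]
```

View pics/s6.png

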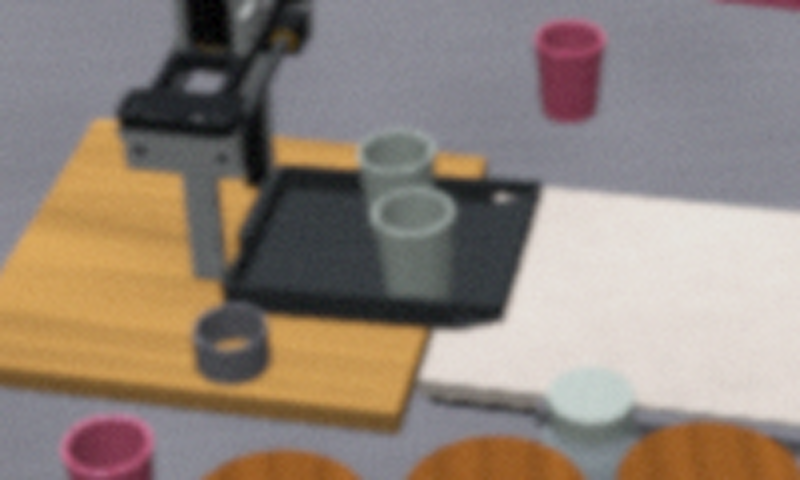

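View pics/w6.png

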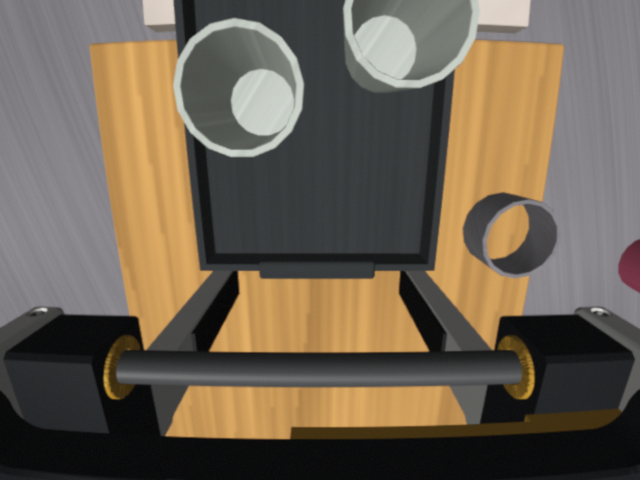

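The ramp has cleared: force fell from 5 N to 3.6 N, the tray is square and the moulds are unmoved. Next comes the tip-over of the centre of mass, taken slowly.

Emit:
servo_tool(series=[[0.15, 0, 0, 0, 0, 0], [0.3, 0, 0, 0, 0, 0], [0.45, 0, 0, 0, 0, 0], [0.6, 0, 0, 0, 0, 0], [0.75, 0, 0, 0, 0, 0], [0.9, 0, 0, 0, 0, 0], [1.05, 0, 0, 0, 0, 0], [1.2, 0, 0, 0, 0, 0], [1.35, 0, 0, 0, 0, 0], [1.5, 0, 0, 0, 0, 0]])

```text
clock: 9.92
eef_pos: [518.1, -94.4, 29.4]
eef_rot: [-3.141, 0.0, 1.293]
wrist_force: [-0.8, -3.4, 1.1]
finger_gap: 94.0
```

Emit:
servo_tool(series=[[0.1, 0, 0, 0, 0, 0], [0.2, 0, 0, 0, 0, 0], [0.3, 0, 0, 0, 0, 0], [0.4, 0, 0, 0, 0, 0], [0.5, 0, 0, 0, 0, 0], [0.6, 0, 0, 0, 0, 0], [0.7, 0, 0, 0, 0, 0], [0.8, 0, 0, 0, 0, 0], [0.9, 0, 0, 0, 0, 0], [1.0, 0, 0, 0, 0, 0]])

```text
clock: 10.75
eef_pos: [520.8, -84.8, 29.4]
eef_rot: [-3.141, 0.0, 1.293]
wrist_force: [-1.2, -2.8, 1.0]
finger_gap: 94.2
```

Emit:
servo_tool(series=[[0.1, 0, 0, 0, 0, 0], [0.2, 0, 0, 0, 0, 0], [0.3, 0, 0, 0, 0, 0], [0.4, 0, 0, 0, 0, 0], [0.5, 0, 0, 0, 0, 0], [0.6, 0, 0, 0, 0, 0], [0.7, 0, 0, 0, 0, 0], [0.8, 0, 0, 0, 0, 0], [0.9, 0, 0, 0, 0, 0], [1.0, 0, 0, 0, 0, 0]])

```text
clock: 11.58
eef_pos: [523.6, -75.2, 29.4]
eef_rot: [-3.141, 0.0, 1.293]
wrist_force: [-1.0, -4.2, -0.1]
finger_gap: 94.0
```

Emit:
servo_tool(series=[[0.1, 0, 0, 0, 0, 0], [0.2, 0, 0, 0, 0, 0], [0.3, 0, 0, 0, 0, 0], [0.4, 0, 0, 0, 0, 0], [0.5, 0, 0, 0, 0, 0], [0.6, 0, 0, 0, 0, 0], [0.7, 0, 0, 0, 0, 0], [0.8, 0, 0, 0, 0, 0], [0.9, 0, 0, 0, 0, 0], [1.0, 0, 0, 0, 0, 0]])

```text
clock: 12.42
eef_pos: [526.3, -65.6, 29.4]
eef_rot: [-3.141, 0.0, 1.293]
wrist_force: [-1.5, -2.9, 0.1]
finger_gap: 94.1
```

Emit:
servo_tool(series=[[0.1, 0, 0, 0, 0, 0], [0.2, 0, 0, 0, 0, 0], [0.3, 0, 0, 0, 0, 0], [0.4, 0, 0, 0, 0, 0], [0.5, 0, 0, 0, 0, 0], [0.6, 0, 0, 0, 0, 0], [0.7, 0, 0, 0, 0, 0], [0.8, 0, 0, 0, 0, 0], [0.9, 0, 0, 0, 0, 0], [1.0, 0, 0, 0, 0, 0]])

```text
clock: 13.25
eef_pos: [529.1, -56.0, 29.4]
eef_rot: [-3.141, 0.0, 1.293]
wrist_force: [-0.6, -4.9, 1.4]
finger_gap: 94.2
```

```bash
python3 - <<'E'
from h import *
st()
c=camera('scene');crop(c,200,200,400,320,4,'pics/s7.png')
c=camera('wrist');cv2.imwrite('pics/w7.png',c['pixels'][:,:,::-1])
E
```

```text
t 13.25 al,lat [-232.5    9.5] z 29.4 yaw-A mrad 0.4 F al,lat,z [-4.87 -0.74  1.44] M [-0.87  0.34  0.02]
```

View pics/s7.png

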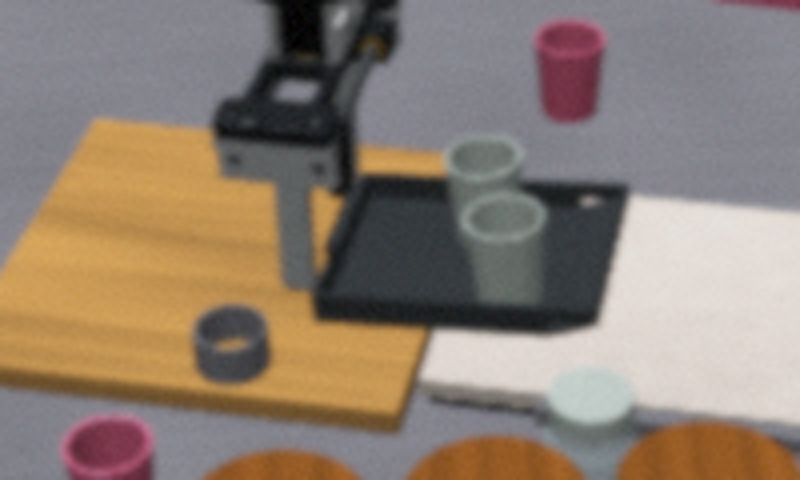

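View pics/w7.png

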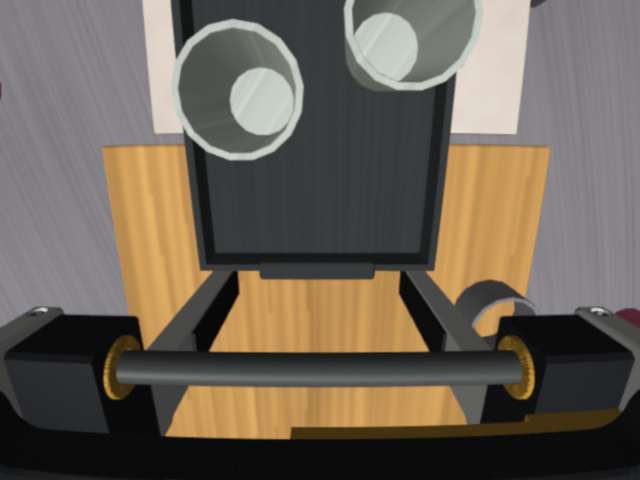

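Emit:
servo_tool(series=[[0.12, 0, 0, 0, 0, 0], [0.24, 0, 0, 0, 0, 0], [0.36, 0, 0, 0, 0, 0], [0.48, 0, 0, 0, 0, 0], [0.6, 0, 0, 0, 0, 0], [0.72, 0, 0, 0, 0, 0], [0.84, 0, 0, 0, 0, 0], [0.96, 0, 0, 0, 0, 0], [1.08, 0, 0, 0, 0, 0], [1.2, 0, 0, 0, 0, 0]])

```text
clock: 14.18
eef_pos: [532.4, -44.5, 29.5]
eef_rot: [-3.141, 0.0, 1.293]
wrist_force: [-2.5, -5.1, 2.8]
finger_gap: 93.9
```

Emit:
servo_tool(series=[[0.12, 0, 0, 0, 0, 0], [0.24, 0, 0, 0, 0, 0], [0.36, 0, 0, 0, 0, 0], [0.48, 0, 0, 0, 0, 0], [0.6, 0, 0, 0, 0, 0], [0.72, 0, 0, 0, 0, 0], [0.84, 0, 0, 0, 0, 0], [0.96, 0, 0, 0, 0, 0], [1.08, 0, 0, 0, 0, 0], [1.2, 0, 0, 0, 0, 0]])

```text
clock: 15.02
eef_pos: [535.8, -33.2, 29.7]
eef_rot: [-3.141, 0.001, 1.293]
wrist_force: [-1.3, -8.4, 5.0]
finger_gap: 94.1
```

Emit:
servo_tool(series=[[0.12, 0, 0, 0, 0, 0], [0.24, 0, 0, 0, 0, 0], [0.36, 0, 0, 0, 0, 0], [0.48, 0, 0, 0, 0, 0], [0.6, 0, 0, 0, 0, 0], [0.72, 0, 0, 0, 0, 0], [0.84, 0, 0, 0, 0, 0], [0.96, 0, 0, 0, 0, 0], [1.08, 0, 0, 0, 0, 0], [1.2, 0, 0, 0, 0, 0]])

```text
clock: 15.85
eef_pos: [539.0, -21.4, 29.5]
eef_rot: [-3.141, 0.0, 1.293]
wrist_force: [-1.9, -4.4, 4.5]
finger_gap: 93.7
```

```bash
python3 - <<'E'
from h import *
st()
c=camera('scene');crop(c,240,200,440,320,4,'pics/s8.png')
c=camera('wrist');cv2.imwrite('pics/w8.png',c['pixels'][:,:,::-1])
E
```

```text
t 15.85 al,lat [-196.5    9.4] z 29.5 yaw-A mrad 0.4 F al,lat,z [-4.71  0.61  4.45] M [-1.05  0.39  0.01]
```

View pics/s8.png

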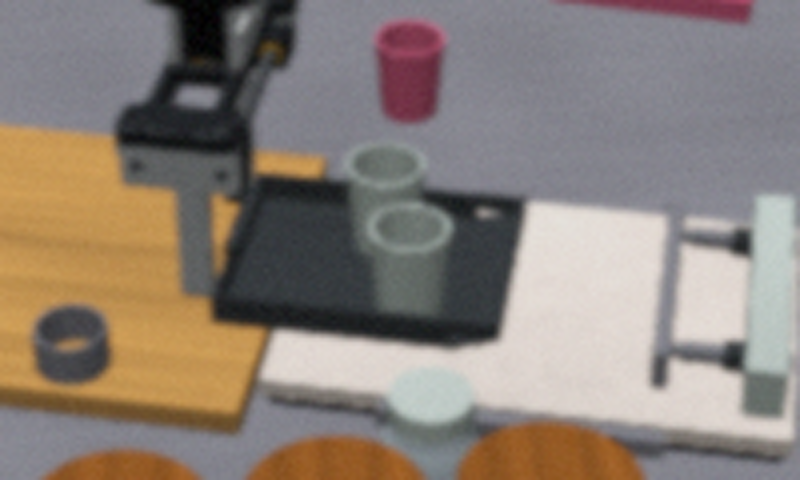

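View pics/w8.png

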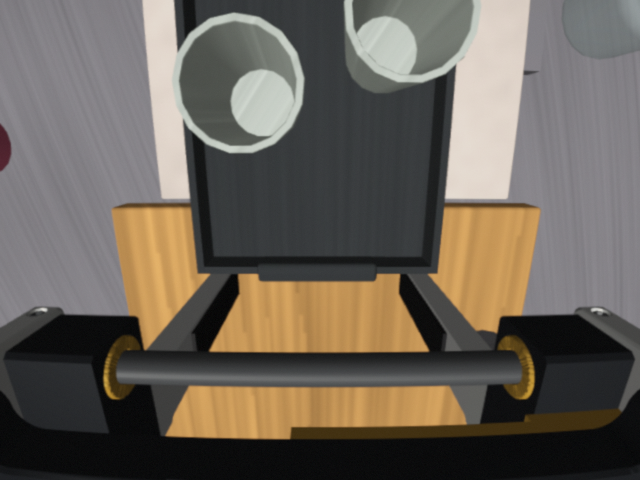

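The wrist now shows 4.5 N upward, so the tray's rear is dragging on the fingers as it levels out. I'll back off a few mm so it settles freely, raise the tips 2 mm and push again.

Emit:
servo_tool(series=[[-0.1, 0, 0, 0, 0, 0], [-0.25, 0, 0, 0, 0, 0], [-0.4, 0, 0, 0, 0, 0], [-0.5, 0, -0.1, 0, 0, 0], [-0.5, 0, -0.2, 0, 0, 0], [-0.4, 0, -0.2, 0, 0, 0], [-0.25, 0, -0.2, 0, 0, 0], [-0.1, 0, -0.2, 0, 0, 0], [0.0, 0, -0.2, 0, 0, 0], [0.1, 0, -0.2, 0, 0, 0]])

```text
clock: 16.78
eef_pos: [539.2, -20.5, 31.4]
eef_rot: [-3.141, 0.001, 1.293]
wrist_force: [-1.3, -3.1, 1.0]
finger_gap: 94.0
```

Emit:
servo_tool(series=[[0.12, 0, 0, 0, 0, 0], [0.24, 0, 0, 0, 0, 0], [0.36, 0, 0, 0, 0, 0], [0.48, 0, 0, 0, 0, 0], [0.6, 0, 0, 0, 0, 0], [0.72, 0, 0, 0, 0, 0], [0.84, 0, 0, 0, 0, 0], [0.96, 0, 0, 0, 0, 0], [1.08, 0, 0, 0, 0, 0], [1.2, 0, 0, 0, 0, 0]])

```text
clock: 17.62
eef_pos: [542.5, -8.8, 31.4]
eef_rot: [-3.141, 0.0, 1.293]
wrist_force: [-1.4, -2.5, 0.6]
finger_gap: 94.2
```

```bash
python3 - <<'E'
from h import *
st()
c=camera('scene');crop(c,240,200,440,320,4,'pics/s9.png')
c=camera('wrist');cv2.imwrite('pics/w9.png',c['pixels'][:,:,::-1])
E
```

```text
t 17.62 al,lat [-183.4    9.6] z 31.4 yaw-A mrad 0.4 F al,lat,z [-2.79  0.62  0.62] M [-0.6   0.2   0.03]
```

View pics/s9.png

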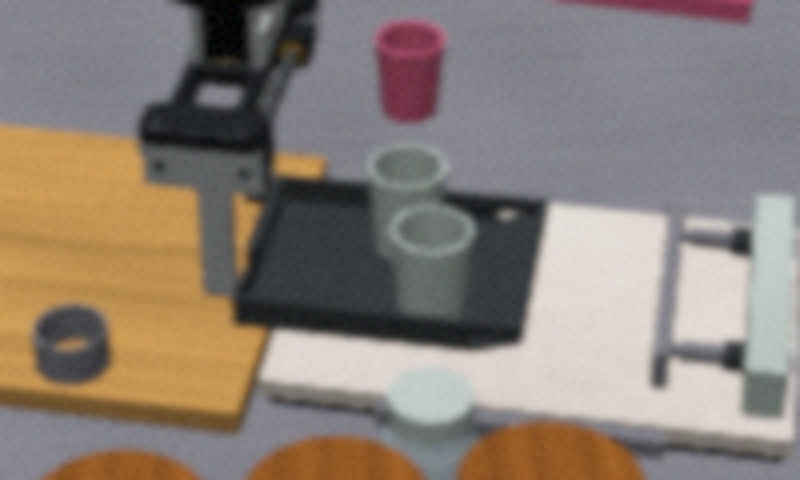

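View pics/w9.png

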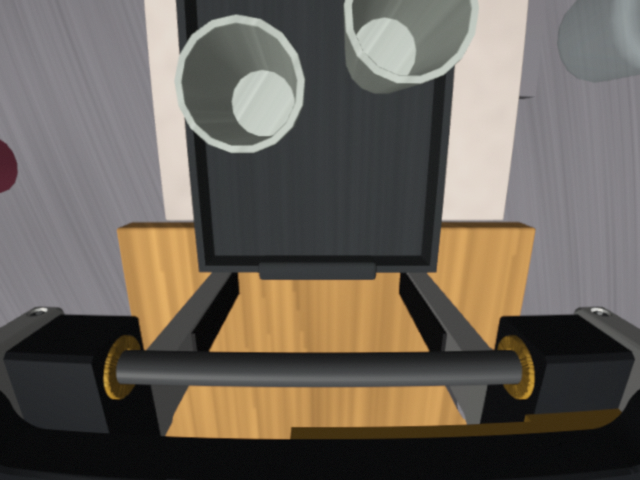

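The tray has levelled and slides at about 2.8 N. Onwards across the plate.

Emit:
servo_tool(series=[[0.15, 0, 0, 0, 0, 0], [0.3, 0, 0, 0, 0, 0], [0.45, 0, 0, 0, 0, 0], [0.6, 0, 0, 0, 0, 0], [0.75, 0, 0, 0, 0, 0], [0.9, 0, 0, 0, 0, 0], [1.05, 0, 0, 0, 0, 0], [1.2, 0, 0, 0, 0, 0], [1.35, 0, 0, 0, 0, 0], [1.5, 0, 0, 0, 0, 0]])

```text
clock: 18.55
eef_pos: [546.6, 5.6, 31.4]
eef_rot: [-3.141, 0.0, 1.293]
wrist_force: [-0.4, -3.9, 0.4]
finger_gap: 93.7
```

Emit:
servo_tool(series=[[0.15, 0, 0, 0, 0, 0], [0.3, 0, 0, 0, 0, 0], [0.45, 0, 0, 0, 0, 0], [0.6, 0, 0, 0, 0, 0], [0.75, 0, 0, 0, 0, 0], [0.9, 0, 0, 0, 0, 0], [1.05, 0, 0, 0, 0, 0], [1.2, 0, 0, 0, 0, 0], [1.35, 0, 0, 0, 0, 0], [1.5, 0, 0, 0, 0, 0]])

```text
clock: 19.38
eef_pos: [550.7, 20.0, 31.4]
eef_rot: [-3.141, 0.0, 1.293]
wrist_force: [-0.4, -3.3, 0.5]
finger_gap: 93.7
```

Emit:
servo_tool(series=[[0.15, 0, 0, 0, 0, 0], [0.3, 0, 0, 0, 0, 0], [0.45, 0, 0, 0, 0, 0], [0.6, 0, 0, 0, 0, 0], [0.75, 0, 0, 0, 0, 0], [0.9, 0, 0, 0, 0, 0], [1.05, 0, 0, 0, 0, 0], [1.2, 0, 0, 0, 0, 0], [1.35, 0, 0, 0, 0, 0], [1.5, 0, 0, 0, 0, 0]])

```text
clock: 20.22
eef_pos: [554.8, 34.4, 31.4]
eef_rot: [-3.141, 0.0, 1.293]
wrist_force: [-1.4, -3.9, 0.6]
finger_gap: 93.9
```

```bash
python3 - <<'E'
from h import *
st()
c=camera('scene');crop(c,260,200,460,320,4,'pics/s10.png');st()
c=camera('wrist');cv2.imwrite('pics/w10.png',c['pixels'][:,:,::-1]);st()
E
```

```text
t 20.22 al,lat [-138.4    9.6] z 31.4 yaw-A mrad 0.3 F al,lat,z [-4.17  0.24  0.56] M [-0.67  0.19  0.01]
t 20.27 al,lat [-138.2    9.6] z 31.4 yaw-A mrad 0.5 F al,lat,z [-2.31 -0.13  0.37] M [-0.48  0.13 -0.1 ]
t 20.32 al,lat [-138.2    9.6] z 31.4 yaw-A mrad 0.5 F al,lat,z [-0.09  0.35 -0.39] M [-0.12  0.03  0.  ]
```

View pics/s10.png

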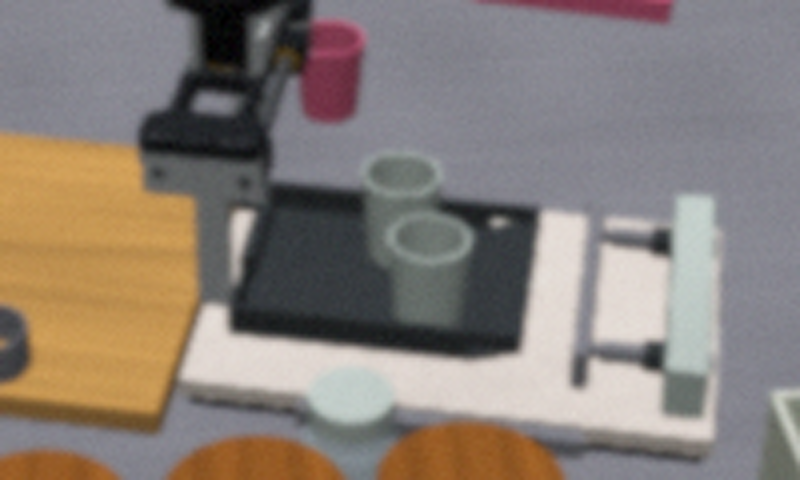

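View pics/w10.png

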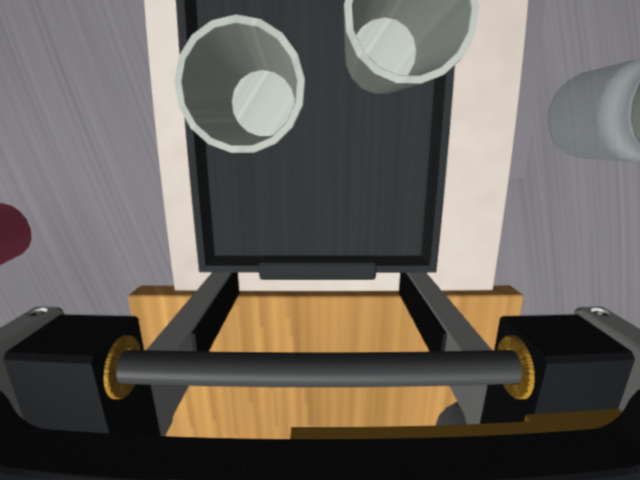

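Emit:
servo_tool(series=[[0.12, 0, 0, 0, 0, 0], [0.24, 0, 0, 0, 0, 0], [0.36, 0, 0, 0, 0, 0], [0.48, 0, 0, 0, 0, 0], [0.6, 0, 0, 0, 0, 0], [0.72, 0, 0, 0, 0, 0], [0.84, 0, 0, 0, 0, 0], [0.96, 0, 0, 0, 0, 0], [1.08, 0, 0, 0, 0, 0], [1.2, 0, 0, 0, 0, 0]])

```text
clock: 21.15
eef_pos: [558.1, 46.0, 31.4]
eef_rot: [-3.141, 0.0, 1.293]
wrist_force: [-0.9, -1.7, 1.1]
finger_gap: 94.0
```

Emit:
servo_tool(series=[[0.04, 0, 0, 0, 0, 0], [0.08, 0, 0, 0, 0, 0], [0.12, 0, 0, 0, 0, 0], [0.16, 0, 0, 0, 0, 0], [0.2, 0, 0, 0, 0, 0], [0.24, 0, 0, 0, 0, 0], [0.28, 0, 0, 0, 0, 0], [0.32, 0, 0, 0, 0, 0], [0.36, 0, 0, 0, 0, 0], [0.4, 0, 0, 0, 0, 0]])

```text
clock: 21.98
eef_pos: [559.2, 49.7, 31.4]
eef_rot: [-3.141, 0.0, 1.293]
wrist_force: [-0.5, -3.8, 1.2]
finger_gap: 94.2
```

Emit:
servo_tool(series=[[0.04, 0, 0, 0, 0, 0], [0.08, 0, 0, 0, 0, 0], [0.12, 0, 0, 0, 0, 0], [0.16, 0, 0, 0, 0, 0], [0.2, 0, 0, 0, 0, 0], [0.24, 0, 0, 0, 0, 0], [0.28, 0, 0, 0, 0, 0], [0.32, 0, 0, 0, 0, 0], [0.36, 0, 0, 0, 0, 0], [0.4, 0, 0, 0, 0, 0]])

```text
clock: 22.82
eef_pos: [560.3, 53.6, 31.4]
eef_rot: [-3.141, 0.0, 1.293]
wrist_force: [-0.2, -2.4, 1.0]
finger_gap: 94.1
```

```bash
python3 - <<'E'
from h import *
st()
c=camera('scene');crop(c,260,200,460,320,4,'pics/s11.png');st()
E
```

```text
t 22.82 al,lat [-118.5    9.6] z 31.4 yaw-A mrad 0.3 F al,lat,z [-2.36 -0.43  0.98] M [-0.66  0.21  0.05]
t 22.87 al,lat [-118.4    9.6] z 31.4 yaw-A mrad 0.4 F al,lat,z [-3.86  0.07  1.21] M [-0.64  0.19 -0.04]
```

View pics/s11.png

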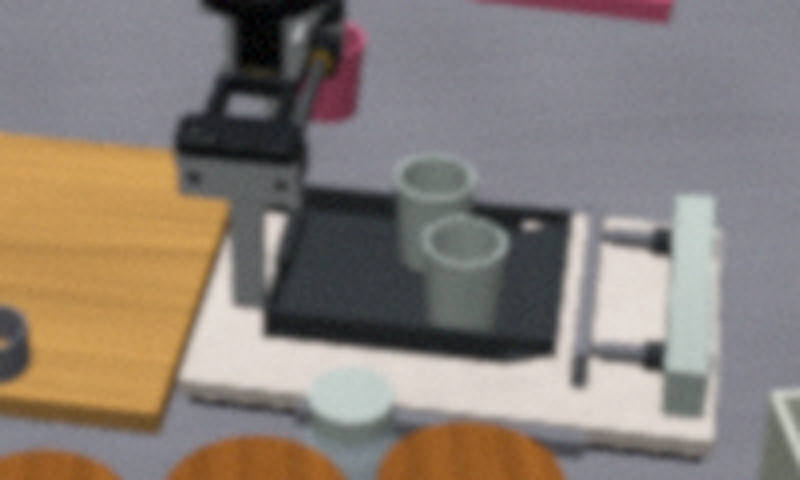

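The gap from the nose to the bar is still about 8 mm (crop 570→585). I'll keep feeling forward at about 4 mm per call.

Emit:
servo_tool(series=[[0.05, 0, 0, 0, 0, 0], [0.1, 0, 0, 0, 0, 0], [0.15, 0, 0, 0, 0, 0], [0.2, 0, 0, 0, 0, 0], [0.25, 0, 0, 0, 0, 0], [0.3, 0, 0, 0, 0, 0], [0.35, 0, 0, 0, 0, 0], [0.4, 0, 0, 0, 0, 0], [0.45, 0, 0, 0, 0, 0], [0.5, 0, 0, 0, 0, 0]])

```text
clock: 23.7
eef_pos: [561.7, 58.4, 31.4]
eef_rot: [-3.141, 0.0, 1.293]
wrist_force: [-1.4, -3.4, 0.7]
finger_gap: 93.8
```

```bash
python3 -c "
from h import *
st()"
```

```text
t 23.7 al,lat [-113.5    9.6] z 31.4 yaw-A mrad 0.4 F al,lat,z [-3.63  0.38  0.67] M [-0.68  0.28 -0.02]
```

Emit:
servo_tool(series=[[0.02, 0, 0, 0, 0, 0], [0.04, 0, 0, 0, 0, 0], [0.06, 0, 0, 0, 0, 0], [0.08, 0, 0, 0, 0, 0], [0.1, 0, 0, 0, 0, 0], [0.12, 0, 0, 0, 0, 0], [0.14, 0, 0, 0, 0, 0], [0.16, 0, 0, 0, 0, 0], [0.18, 0, 0, 0, 0, 0], [0.2, 0, 0, 0, 0, 0]])

```text
clock: 24.53
eef_pos: [562.2, 60.3, 31.4]
eef_rot: [-3.141, 0.0, 1.293]
wrist_force: [-0.2, -3.1, 1.4]
finger_gap: 94.1
```

```bash
python3 -c "
from h import *
st()"
```

```text
t 24.53 al,lat [-111.5    9.6] z 31.4 yaw-A mrad 0.3 F al,lat,z [-3.09 -0.63  1.35] M [-0.75  0.23 -0.  ]
```

Emit:
servo_tool(series=[[0.02, 0, 0, 0, 0, 0], [0.04, 0, 0, 0, 0, 0], [0.06, 0, 0, 0, 0, 0], [0.08, 0, 0, 0, 0, 0], [0.1, 0, 0, 0, 0, 0], [0.12, 0, 0, 0, 0, 0], [0.14, 0, 0, 0, 0, 0], [0.16, 0, 0, 0, 0, 0], [0.18, 0, 0, 0, 0, 0], [0.2, 0, 0, 0, 0, 0]])

```text
clock: 25.37
eef_pos: [562.8, 62.1, 31.4]
eef_rot: [-3.141, 0.0, 1.293]
wrist_force: [-1.7, -3.7, 0.4]
finger_gap: 93.9
```

```bash
python3 -c "
from h import *
st();c=camera('scene');crop(c,260,200,460,320,4,'pics/s12.png');st()"
```

```text
t 25.37 al,lat [-109.6    9.6] z 31.4 yaw-A mrad 0.4 F al,lat,z [-4.    0.66  0.41] M [-0.87  0.25  0.04]
t 25.42 al,lat [-109.6    9.6] z 31.4 yaw-A mrad 0.4 F al,lat,z [-3.59 -0.82  0.43] M [-0.77  0.23  0.03]
```

View pics/s12.png

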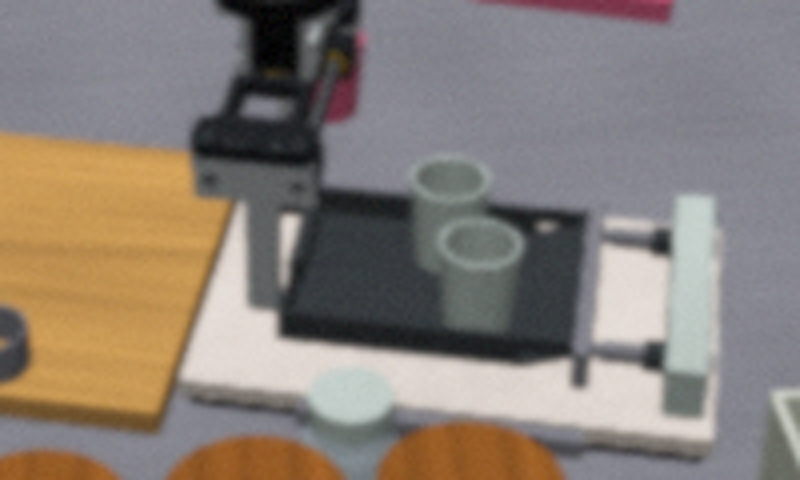

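It looks to be just touching. Small steps from here.

Emit:
servo_tool(series=[[0.02, 0, 0, 0, 0, 0], [0.04, 0, 0, 0, 0, 0], [0.06, 0, 0, 0, 0, 0], [0.08, 0, 0, 0, 0, 0], [0.1, 0, 0, 0, 0, 0], [0.11, 0, 0, 0, 0, 0], [0.12, 0, 0, 0, 0, 0], [0.13, 0, 0, 0, 0, 0], [0.14, 0, 0, 0, 0, 0], [0.15, 0, 0, 0, 0, 0]])

```text
clock: 26.25
eef_pos: [563.1, 63.3, 31.4]
eef_rot: [-3.141, 0.001, 1.293]
wrist_force: [-2.0, -7.4, 2.4]
finger_gap: 93.8
```

```bash
python3 -c "
from h import *
st();camera('top');st();camera('top');st()"
```

```text
t 26.25 al,lat [-108.4    9.6] z 31.4 yaw-A mrad 0.4 F al,lat,z [-7.68 -0.14  2.4 ] M [-1.44  0.36  0.07]
t 26.3 al,lat [-108.4    9.5] z 31.4 yaw-A mrad 0.4 F al,lat,z [-7.52  0.13  2.69] M [-1.34  0.41  0.02]
t 26.35 al,lat [-108.4    9.6] z 31.4 yaw-A mrad 0.4 F al,lat,z [-6.95  0.07  2.2 ] M [-1.39  0.38  0.06]
```

Contact is at about along = −110, with the spring now pushing roughly 4 N. I need about 2.4 mm more.

Emit:
servo_tool(series=[[0.02, 0, 0, 0, 0, 0], [0.04, 0, 0, 0, 0, 0], [0.06, 0, 0, 0, 0, 0], [0.08, 0, 0, 0, 0, 0], [0.1, 0, 0, 0, 0, 0], [0.12, 0, 0, 0, 0, 0], [0.14, 0, 0, 0, 0, 0], [0.16, 0, 0, 0, 0, 0], [0.17, 0, 0, 0, 0, 0], [0.18, 0, 0, 0, 0, 0]])

```text
clock: 27.18
eef_pos: [563.5, 64.5, 31.4]
eef_rot: [-3.14, 0.002, 1.293]
wrist_force: [-3.6, -10.9, 3.4]
finger_gap: 93.8
```

```bash
python3 -c "
from h import *
st();camera('top');st();camera('top');st()"
```

```text
t 27.18 al,lat [-107.1    9.5] z 31.4 yaw-A mrad 0.3 F al,lat,z [-11.5    0.47   3.38] M [-2.09  0.54  0.1 ]
t 27.23 al,lat [-107.1    9.6] z 31.4 yaw-A mrad 0.3 F al,lat,z [-10.38   0.56   3.18] M [-2.05  0.56  0.09]
t 27.28 al,lat [-107.1    9.5] z 31.4 yaw-A mrad 0.4 F al,lat,z [-10.06   0.27   4.15] M [-2.04  0.61  0.07]
```

Emit:
servo_tool(series=[[0.03, 0, 0, 0, 0, 0], [0.06, 0, 0, 0, 0, 0], [0.09, 0, 0, 0, 0, 0], [0.12, 0, 0, 0, 0, 0], [0.15, 0, 0, 0, 0, 0], [0.15, 0, 0, 0, 0, 0], [0.15, 0, 0, 0, 0, 0], [0.15, 0, 0, 0, 0, 0], [0.15, 0, 0, 0, 0, 0], [0.15, 0, 0, 0, 0, 0]])

```text
clock: 28.12
eef_pos: [563.8, 65.7, 31.4]
eef_rot: [-3.14, 0.002, 1.293]
wrist_force: [-4.4, -12.3, 4.7]
finger_gap: 93.8
```

```bash
python3 -c "
from h import *
st();camera('top');st();camera('top');st();c=camera('scene');crop(c,260,200,460,320,4,'pics/s13.png');st()"
```

```text
t 28.12 al,lat [-105.9    9.5] z 31.4 yaw-A mrad 0.4 F al,lat,z [-13.04   0.81   4.7 ] M [-2.47  0.66  0.07]
t 28.17 al,lat [-105.9    9.6] z 31.4 yaw-A mrad 0.4 F al,lat,z [-13.45  -0.09   3.39] M [-2.48  0.69  0.11]
t 28.22 al,lat [-105.9    9.5] z 31.4 yaw-A mrad 0.4 F al,lat,z [-13.51   1.9    3.36] M [-2.47  0.73  0.11]
t 28.27 al,lat [-105.9    9.6] z 31.4 yaw-A mrad 0.4 F al,lat,z [-13.33   0.18   3.88] M [-2.44  0.67  0.07]
```

View pics/s13.png

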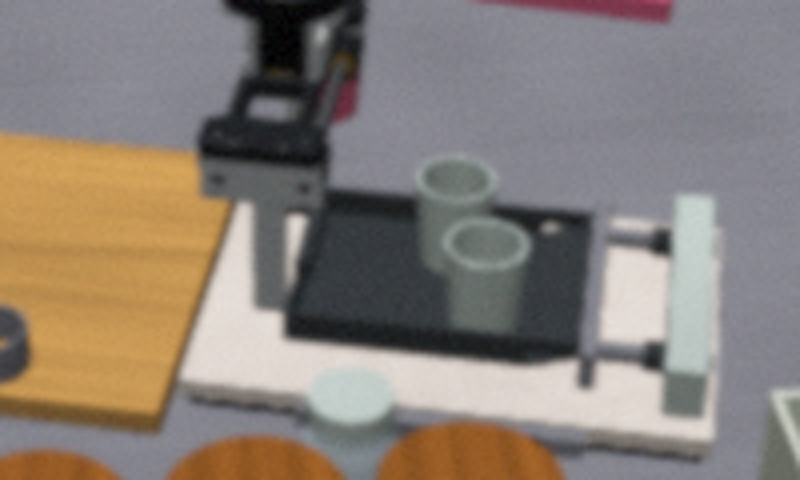

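The wrist reads 13.3 N, which is about 3.2 N sliding plus 10 N on the stop. That agrees with about 4 mm of spring travel. Holding now.

Emit:
servo_tool(series=[[0, 0, 0, 0, 0, 0], [0, 0, 0, 0, 0, 0], [0, 0, 0, 0, 0, 0], [0, 0, 0, 0, 0, 0], [0, 0, 0, 0, 0, 0], [0, 0, 0, 0, 0, 0], [0, 0, 0, 0, 0, 0], [0, 0, 0, 0, 0, 0], [0, 0, 0, 0, 0, 0], [0, 0, 0, 0, 0, 0]])

```text
clock: 29.1
eef_pos: [563.8, 65.7, 31.4]
eef_rot: [-3.14, 0.002, 1.293]
wrist_force: [-4.7, -12.0, 4.2]
finger_gap: 93.9
```

Emit:
servo_tool(series=[[0, 0, 0, 0, 0, 0], [0, 0, 0, 0, 0, 0], [0, 0, 0, 0, 0, 0], [0, 0, 0, 0, 0, 0], [0, 0, 0, 0, 0, 0], [0, 0, 0, 0, 0, 0], [-0.02, 0, 0, 0, 0, 0], [-0.04, 0, 0, 0, 0, 0], [-0.06, 0, 0, 0, 0, 0], [-0.08, 0, 0, 0, 0, 0]])

```text
clock: 29.93
eef_pos: [563.8, 65.6, 31.4]
eef_rot: [-3.141, 0.001, 1.293]
wrist_force: [-1.1, -6.3, 1.9]
finger_gap: 94.0
```

Emit:
servo_tool(series=[[-0.03, 0, 0, 0, 0, 0], [-0.06, 0, 0, 0, 0, 0], [-0.09, 0, 0, 0, 0, 0], [-0.12, 0, 0, 0, 0, 0], [-0.15, 0, 0, 0, 0, 0], [-0.18, 0, 0, 0, 0, 0], [-0.21, 0, 0, 0, 0, 0], [-0.24, 0, 0, 0, 0, 0], [-0.27, 0, 0, 0, 0, 0], [-0.3, 0, 0, 0, 0, 0]])

```text
clock: 30.77
eef_pos: [563.1, 63.3, 31.4]
eef_rot: [-3.141, -0.0, 1.293]
wrist_force: [1.0, -0.0, 0.3]
finger_gap: 94.2
```

Emit:
servo_tool(series=[[-0.03, 0, 0, 0, 0, 0], [-0.06, 0, 0, 0, 0, 0], [-0.09, 0, 0, 0, 0, 0], [-0.12, 0, 0, 0, 0, 0], [-0.15, 0, 0, 0, 0, 0], [-0.2, 0, 0, 0, 0, 0], [-0.25, 0, 0, 0, 0, 0], [-0.3, 0, 0, 0, 0, 0], [-0.35, 0, 0, 0, 0, 0], [-0.4, 0, 0, 0, 0, 0]])

```text
clock: 31.6
eef_pos: [561.9, 59.2, 31.4]
eef_rot: [-3.141, 0.0, 1.293]
wrist_force: [-0.2, 0.7, -0.4]
finger_gap: 94.0
```

Emit:
servo_tool(series=[[-0.1, 0, 0, 0, 0, 0], [-0.3, 0, 0, 0, 0, 0], [-0.6, 0, 0, 0, 0, 0], [-0.9, 0, 0, 0, 0, 0], [-1.2, 0, 0, 0, 0, 0], [-1.5, 0, 0, 0, 0, 0], [-1.8, 0, 0, 0, 0, 0], [-2.0, 0, -0.2, 0, 0, 0], [-2.0, 0, -0.6, 0, 0, 0], [-2.0, 0, -1, 0, 0, 0]])

```text
clock: 32.43
eef_pos: [556.5, 40.0, 41.8]
eef_rot: [-3.141, 0.0, 1.293]
wrist_force: [-0.4, -0.5, -0.1]
finger_gap: 93.9
```

```bash
python3 - <<'E'
from h import *
st()
c=camera('scene');crop(c,260,200,460,320,4,'pics/s14.png')
c=camera('wrist');cv2.imwrite('pics/w14.png',c['pixels'][:,:,::-1])
E
```

```text
t 32.43 al,lat [-132.7    9.5] z 41.8 yaw-A mrad 0.2 F al,lat,z [-0.58  0.23 -0.06] M [-0.1   0.08 -0.05]
```

View pics/s14.png

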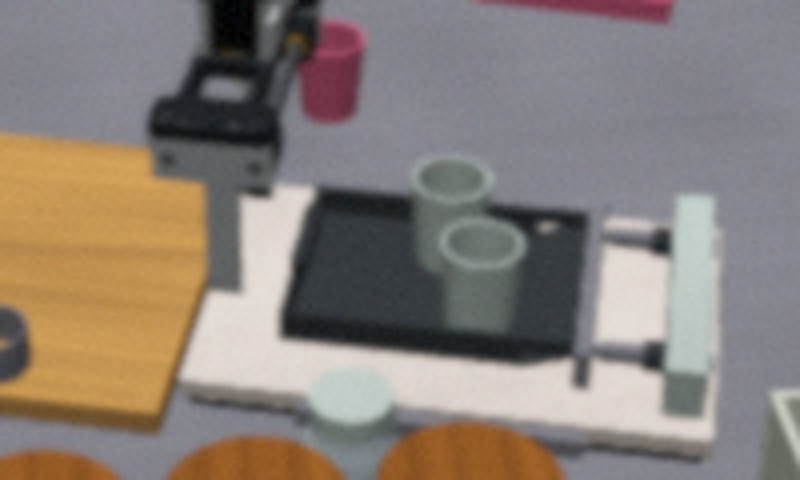

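View pics/w14.png

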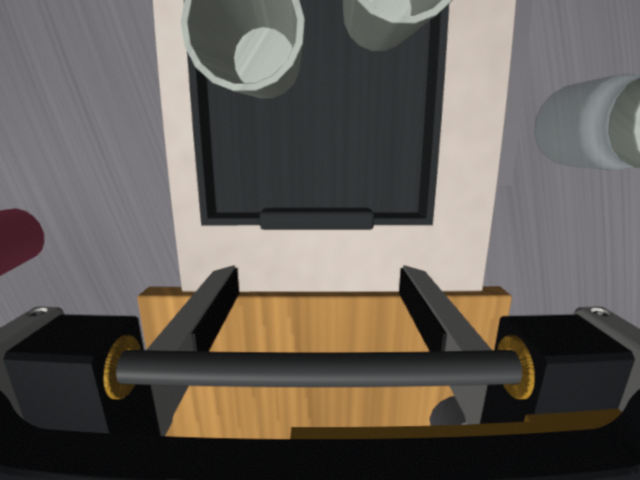

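Released: the tray is flat and square in both views, and the bar appears to be in contact. I'll raise the arm and check the nose-to-bar contact from above.

Emit:
servo_tool(series=[[-0.3, 0, -1.5, 0, 0, 0], [-0.6, 0, -3, 0, 0, 0], [-1, 0, -5, 0, 0, 0], [-1.5, 0, -7, 0, 0, 0], [-2, 0, -9, 0, 0, 0], [-3, 0, -11, 0, 0, 0], [-4, 0, -13, 0, 0, 0], [-4.5, 0, -14.5, 0, 0, 0], [-5, 0, -15, 0, 0, 0], [-5, 0, -15, 0, 0, 0]])

```text
clock: 33.37
eef_pos: [543.2, -8.6, 192.4]
eef_rot: [3.14, -0.0, 1.292]
wrist_force: [-0.5, -0.1, -0.6]
finger_gap: 94.3
```

```bash
python3 - <<'E'
from h import *
st()
c=camera('top');crop(c,200,130,360,250,5,'pics/t15.png')
c=camera('wrist');cv2.imwrite('pics/w15.png',c['pixels'][:,:,::-1])
E
```

```text
t 33.37 al,lat [-183.    9.] z 192.4 yaw-A mrad -0.1 F al,lat,z [-0.26  0.48 -0.61] M [-0.14  0.02  0.01]
```

View pics/t15.png

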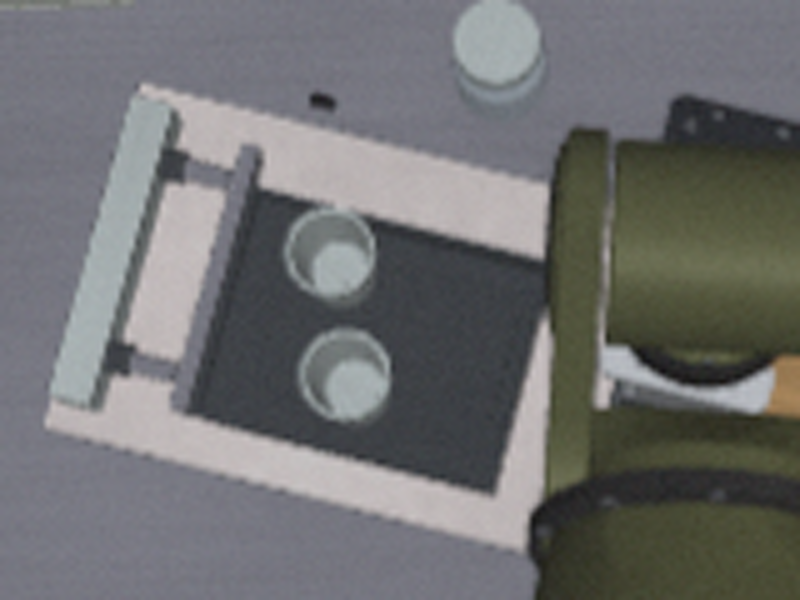

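View pics/w15.png

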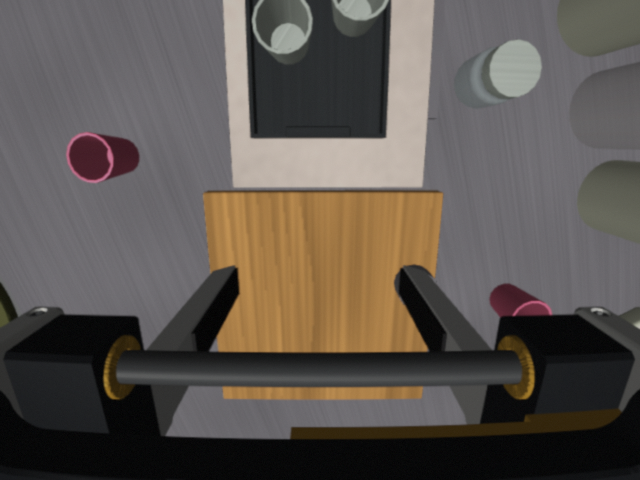

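From above, no white shows between the nose and the bar (crop (255,190) to (190,410)). The tray is square and wholly on the plate, and both moulds are standing. Handing in.

```bash
python3 -c "
from cell import *
print(sign_off())"
```

```text
the job is handed in; nothing more can be done
None
```

The tray is on the warming plate, flat and square against the stop bar, and I handed the job in at about 33.5 s.

- **Slide:** I pushed the tray from behind with both open fingers on its rear wall, which squared it up on the board. It rode up the step at 8 N or less, the readings being taken at the end of each move. At the step its rear dragged on the fingers, about 4.5 N upward. I backed off 5 mm so it could settle, raised the tips 2 mm and carried on.
- **Press:** I felt the stop by force. The wrist read about 13.3 N against roughly 3.2 N for sliding, so about 10 N on the stop. That matches about 4 mm of spring travel at 2.5 N per mm. I held it for about 1.5 s, then let the spring back slowly.
- **Last checks:** The scene, top and wrist pictures show the tray wholly on the plate, with no gap seen at the bar and both moulds upright. The jar and cutter looked undisturbed and the wrist force was back near zero. The contact after release was judged only from the pictures, which cannot show a gap under about 1 mm. No check failed or disagreed.

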